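# Close the air cleaner: bayonet cover over the filter element, then the latch

### The arm

A 6-joint arm with a two-finger parallel gripper is mounted at the origin on the work surface. World frame = base frame: x ahead of the robot, y to its left, z up, the work surface at z = 0. Lengths are in m, angles in degrees, forces in N, time in s.
With the tool pointing down it reaches from about 0.3 to 0.75 m from the base axis. Payload 8.5 kg.
Tool frame: the origin (TCP) lies midway between the tips of the shut fingers; the grasp point (between the pads) lies 19 mm behind it (env.pinch_z is the z of the grasp point in the tool frame, in m); z points along the fingers, y is the line along which they close (so a half turn about z gives the same grasp; the last joint's range is limited). The gripper opens to 85 mm and grips with 20 to 120 N. Pads are 22 mm wide; open, the fingers measure 114 mm over their backs; the gripper's body (76 mm by 85 mm) begins 54 mm behind the grasp point. The pads swing forward as they close: fully open they stand 13 mm farther back than shut.
Start: joints at [-76.965, 21.807, 74.336, -0, 83.858, -12.336], TCP at [0.236, -0.497, 0.231] pointing down, gripper open.
Joint ranges: [-178.18, 178.18], [-50.72, 133.34], [12.68, 142.11], [-81.47, 261.47], [9.98, 163.14], [-165.26, 165.26]. Speed limits (degrees/s): [136.94, 136.94, 180, 180, 180, 180].

### API

Orientations are given as a 3x3 rotation matrix whose columns are the frame's x, y, z axes.
In Python, from rig import env gives the robot as it stands.
- The arm moves only by the tool arm_command, never from a script. Its argument "deltas" is a list of rows, each an object of numbers: "rx", "ry", "rz": the turn, a rotation vector about the tool's x, y, z in rad; "dx", "dy", "dz": the shift along the tool's x, y, z in m; "fingers": the finger opening in m, from 0 to 0.0854. In form: [{"rx": .., "ry": .., "rz": .., "dx": .., "dy": .., "dz": .., "fingers": ..}, ...]. A call has 1 to 12 rows; each row shifts and turns the commanded pose from where the row before left it, along the tool's axes as they then stand; what a row does not reach is not made up. A row lasts 1/10 s, in which the tool goes at most 50 mm and 8.59 degrees, less where a joint would pass 70% of its speed; a pose out of reach is approached as far as the arm can. A call is refused whole if a number of a shift passes 0.05 or a number of a turn 0.15, either way. A call with a gripper value outside its range is refused whole. The fingers move at their own pace and stop on an object; "squeeze" is the grip in N (left out, the last holds). Time passes only in rows, so rows that do not move let the fingers close. It gives the time, the measured TCP pose, the force, the opening and the grip force at its end, in the units of the state.
- env.observe(): the state, without advancing time (a new reading comes with each control period).
- env.get_image(name): name is "scene" or "top" or "wrist"; returns a dict with "color" (480x640x3 uint8, blue, green, red), "camera_matrix" (3x3 intrinsics, pixels), "eye" and "orientation" of the camera in the world. Camera axes: x right, y up, looking along -z (the intrinsics and any distortion apply to the point x, -y, -z); pixel columns grow to the right and rows downward; lengths in m; the calibration is good to about 2 mm. The wrist camera is an equidistant fisheye: a pixel r from the principal point sees the ray r / f radians off the axis. A picture is of the moment at which its call begins. There is no depth.
- env.close_job(): hands the job in; it is judged then, once.
Trained networks look in a picture, given as the dict that the camera call returned (one of the last four; its "shot" number tells which), for a name from the list of things; names that differ only in an ending like _2 or _b are one class to them, and where a whole thing is asked for, a point or a joint stands for the part that bears it (a point fixed in the world has none). Each returns a list of dicts, best first, with "p" (0 to 1); they miss things now and then, are a little off and sometimes report something else, mostly with a low value. They report only what shows in the picture. A call takes as long as a camera call. They do not tell look-alikes from the thing itself.
- env.look_for(query, picture): "box" ([left, top, right, bottom] in pixels, round what is visible of it).
- env.tip_of(query, picture): "location" ([column, row] in pixels: a listed point, or the origin of a listed thing).
The state is a dict: "time_s": time; "q": joint angles; "qvel": joint speeds; "joint_efforts": joint torques, N m; "position": TCP position; "tool_rot": TCP orientation; "ft_force": force on the tool from outside, world axes, zero at the start; "wrist_torque": the same for the moment, N m; "grip_width": finger opening in m; "gripper_force": force on a finger pad.
Only numpy, scipy, OpenCV 4.12 (cv2) and the standard library are available. Lean on these libraries where they do the work, as an engineer would, in place of code of your own. Each camera call takes 0.05 s, during which the arm holds its last target. There are 200 camera calls.

### The job

A fresh filter element already stands on the air cleaner's base. Put the cover down over it, push it down and turn it clockwise until its lugs snap home in the bayonet so that it stays locked down by itself, without crushing or shifting the element; then swing the latch up and in until its lip lies over the cover's rim. Leave the tin, the carton and the wrench where they are.

Things in the scene. Friction and masses are not known exactly. Their poses are not given: they have to be found in the camera images.
- cover: Grey painted cover of the air cleaner, an inverted cup, about 0.26 kg, standing rim down on the bench at the start. Origin: centre of the rim's underside, z up. Rim flange: radius 58 mm, 5 mm thick. Side wall: radius 53 outside, 50 inside. Flat top 72 mm above the origin; inside it is 68 mm deep.
- grip_bar (a point): Centre of the grip bar moulded on top of the cover, 84 mm above the cover's origin. The bar is 64 mm long along the cover's x, 18 mm wide along its y, 24 mm tall (72 to 96 mm above the origin). Axes as cover.
- lug (a point): Underside of one of the four equal lugs inside the cover's rim; they stand at the cover's +x, +y, -x and -y, each under a pressed rib on the outer wall. Each lug is 16 mm wide (20 degrees), reaches inward to radius 43.5 mm, and lies 3 to 8 mm above the cover's origin.
- housing: Base of the air cleaner: steel foot plate 130 x 110 mm fixed on the bench. Origin: on the bench, on the unit's vertical axis; x points to the latch, the outlet stub to -x. On the foot a band clamp holds the round aluminium bayonet pan (radius 60, tray floor 32 mm above the bench) at an arbitrary turn about the axis that is not reported: find its entry gaps by touch or by eye.
- treads (a point): Point on the axis 53 mm above the bench, level with the tops of the pan's boss (radius 42) and of its four equal treads (to radius 48). Between the treads are four gaps of 40 degrees, one every 90 degrees. The lugs drop through within about 10 degrees of a gap's middle; otherwise they stand on the treads, the cover's origin 50 mm above the bench. Sideways play 1.5 mm.
- seal_top (a point): Point on the axis 44.5 mm above the bench: free top of the springy rubber seal ring (radius 50 to 57, about 1.5 N per mm). A cover let down in the gaps rests on it, origin about 43 mm high. To pass under the treads push it to 32 (hard bottom) to 36 mm, 13 to 19 N, then turn clockwise seen from above: 51 degrees from a gap's middle, hard stop at 54.
- seat (a point): Point on the axis 38.5 mm above the bench: where the cover's origin lies when it is locked home. Once the cover is turned to the stop and let go, the seal lifts its lugs 2.5 mm into notches under the treads and holds it there. Axes as housing.
- element: Hollow pleated paper filter element, 78 mm across, 45 mm tall, bore 36 mm, loose, 0.12 kg. Origin: centre of its underside. It stands on the pan's boss, 53 mm above the bench, its bore round a low spigot (radius 17, 8 mm high).
- latch (a joint): Angle of the sheet-steel latch about its hinge (rad): 0 upright and closed against a stop, its lip over the cover's rim; grows as it leans outward, away from the cover. It starts open at 0.45 to 0.75 and stays where it is left (friction; 1 N along the tab's arc moves it, but a level push low on a wide-open tab can bind). Its lip clears the rim only when the cover is locked down.
- latch_tab (a point): Rounded top edge of the latch's thumb tab, 22 mm wide, 63 mm from the hinge; when closed it is 74.5 mm from the housing's axis and 80 mm above the bench.
- latch_hinge (a point): Centre of the latch's hinge pin, on the housing 66 mm from its axis along the housing's x, 18 mm above the bench; the pin lies along the housing's y.
- tin: Bystander: closed steel tin, 64 mm across, 65 mm tall. Origin: centre of its underside.
- carton: Bystander: black parts carton with white labels, 90 x 150 x 60 mm. Origin: centre of its underside.
- wrench: Bystander: steel wrench, 170 mm long, lying flat. Origin: middle of its underside.
Not all that is in view belongs to the job. What is shaped like the cover but blue is not meant.

How it is judged (in metres and radians):
On the way, in this order (a step that is already met when the one before it is completed fails the run):
1. the cover is over the element, snapped home in the bayonet, and let go (horizontal distance between cover and seat below 0.003 m and z of cover in the frame of seat between -0.0012 and 0.0012 m and angle between cover's own z axis and vertical below 0.03 rad and contact force between cover and the fingers below 0.1 N), for 0.2 s.
2. the latch is swung closed with its lip over the rim (value of joint latch below 0.08 rad and z of cover in the frame of seat below 0.0012 m), for 0.2 s.
At the end, for the whole second after the job is handed in: The cover is locked in the bayonet: its origin within 3 mm of the seat sideways and 1.2 mm in height, level within 0.03 rad, at rest; the element still stands upright on its boss inside, within 4 mm of the axis; the latch is closed to within 0.08 rad (all of step 2 and horizontal distance between cover and seat below 0.003 m and z of cover in the frame of seat above -0.0012 m and angle between cover's own z axis and vertical below 0.03 rad and horizontal distance between element and seat below 0.004 m and z of element in the frame of seat below 0.017 m and angle between element's own z axis and vertical below 0.05 rad and linear speed of cover below 0.01 m/s); the robot touches nothing.
It fails at once if the element is crushed: the cover bears on it with more than 15 N (contact force between cover and element above 15 N).
It fails at once if the tin, the carton or the wrench is moved more than 20 mm (distance of any of tin, carton, wrench from where it was at the start of the episode above 0.02 m).
It also fails if it takes over 72 s, if anything falls off the work surface, if the arm or the gripper's body presses on something with over 40 N, if the wrist force passes 120 N, or if a joint passes its speed limit or range.

## Working session

There is one attempt and no reset: what is moved stays moved. The work goes in short steps, Python scripts to look and compute and a tool call to move; the robot and the scene stay as the last step left them, time stands still between calls to the robot, and variables do not carry over. Pictures are saved under pics/ and viewed, at most 10 in all, crops included, and the job is handed in when it is done.

Besides the shell and the picture viewer there is one more tool, called after "Request:" as name(argument=value, ...) on one line, values as JSON. arm_command: Moves the arm, as the interface text tells. Its arguments: {"type":"object","properties":{"deltas":{"type":"array"},"squeeze":{"type":"number"}},"required":["deltas"]}

```bash
mkdir -p pics; ls
cat > h.py <<'E'
import numpy as np, cv2
from rig import env
def ray(im,px):
    K=np.array(im["camera_matrix"]);R=np.array(im["orientation"])
    x=(px[0]-K[0,2])/K[0,0];y=(px[1]-K[1,2])/K[1,1]
    if im.get("_n")=="wrist":
        r=np.hypot(x,y);s=np.sin(r)/r if r>1e-9 else 1
        d=np.array([x*s,-y*s,-np.cos(r)])
    else: d=np.array([x,-y,-1.])
    d=R@d; return np.array(im["eye"]),d/np.linalg.norm(d)
def proj(im,P):
    K=np.array(im["camera_matrix"]);R=np.array(im["orientation"])
    c=R.T@(np.array(P)-np.array(im["eye"])); v=np.array([c[0],-c[1],-c[2]])
    if im.get("_n")=="wrist":
        t=np.arctan2(np.hypot(v[0],v[1]),v[2]);n=np.hypot(v[0],v[1]);u=v[:2]/n*t
    else: u=v[:2]/v[2]
    return np.array([K[0,0]*u[0]+K[0,2],K[1,1]*u[1]+K[1,2]])
def get(n):
    im=env.get_image(n);im["_n"]=n;return im
def atz(im,px,z):
    e,d=ray(im,px);return e+d*(z-e[2])/d[2]
def tri(*rs):
    A=0;b=0
    for e,d in rs:
        M=np.eye(3)-np.outer(d,d);A=A+M;b=b+M@e
    p=np.linalg.solve(A,b);return p,[np.linalg.norm((np.eye(3)-np.outer(d,d))@(p-e)) for e,d in rs]
E
cat > a.py <<'E'
from h import *
o=env.observe();print(o["time_s"],np.round(o["ft_force"],2),env.pinch_z)
ims={n:get(n) for n in("scene","top","wrist")}
for n,im in ims.items():
    cv2.imwrite(f"pics/{n}0.png",im["color"]);print(n,im["camera_matrix"],np.round(im["eye"],3),im.keys())
    for q in("cover","housing","element","latch","tin","carton","wrench"):
        for r in env.look_for(q,im)[:3]: print(" box",q,np.round(r["box"]),round(r["p"],2))
    for q in("cover","grip_bar","housing","element","latch_tab","latch_hinge","treads","seat","tin","carton","wrench"):
        for r in env.tip_of(q,im)[:3]: print(" tip",q,np.round(r["location"],1),round(r["p"],2))
E
python3 a.py
```

```text
pics
0.0 [-0.13 -0.79  0.08] -0.0187
scene [[449.71237539   0.         319.90281892]
 [  0.         449.71237539 235.08113852]
 [  0.           0.           1.        ]] [ 0.926 -0.589  0.567] dict_keys(['color', 'camera_matrix', 'eye', 'orientation', 'shot', '_n'])
 box cover [305. 183. 356. 239.] 0.92
 box cover [242. 172. 289. 223.] 0.81
 box cover [373. 198. 425. 255.] 0.74
 box housing [197. 286. 303. 346.] 0.93
 box element [210. 264. 262. 316.] 0.93
 box latch [280. 284. 300. 318.] 0.76
 box tin [254. 402. 302. 472.] 0.93
 box carton [410. 169. 458. 225.] 0.76
 tip cover [331.3 223.8] 0.67
 tip cover [396.8 237.1] 0.64
 tip cover [264.5 209.9] 0.58
 tip grip_bar [398.9 204.6] 0.86
 tip grip_bar [259.5 183.5] 0.83
 tip grip_bar [334.2 190.2] 0.62
 tip housing [246.4 322. ] 0.74
 tip element [331.  221.9] 0.68
 tip element [236.6 302.8] 0.55
 tip latch_hinge [282.7 315.4] 0.59
 tip treads [331.8 186.1] 0.66
 tip treads [279.4 450.1] 0.23
 tip tin [281.3 448.9] 0.91
 tip carton [433.1 203.6] 0.83
 tip carton [281.2 447.5] 0.17
 tip wrench [411.2 322.7] 0.95
 tip wrench [283.6 449
[... 662 characters left out ...]
over [253.2 267.8] 0.92
 tip cover [270.1 340.7] 0.79
 tip cover [254.6 204.7] 0.61
 tip grip_bar [246.9 198.5] 0.81
 tip grip_bar [267.5 335.9] 0.59
 tip grip_bar [254.1 268. ] 0.58
 tip element [403.9 256.2] 0.62
 tip element [380.5 223.8] 0.6
 tip element [386.7 237.3] 0.39
 tip latch_tab [251.6 266.8] 0.62
 tip latch_tab [385.1 225.3] 0.46
 tip latch_hinge [384.6 236.7] 0.7
 tip tin [460.9 186. ] 0.76
 tip carton [181.1 196.4] 0.66
 tip wrench [339.7 160. ] 0.81
wrist [[371.64829954   0.         319.9264577 ]
 [  0.         371.64829954 249.76910363]
 [  0.           0.           1.        ]] [ 0.307 -0.462  0.374] dict_keys(['color', 'camera_matrix', 'eye', 'orientation', 'shot', '_n'])
```

View pics/scene0.png

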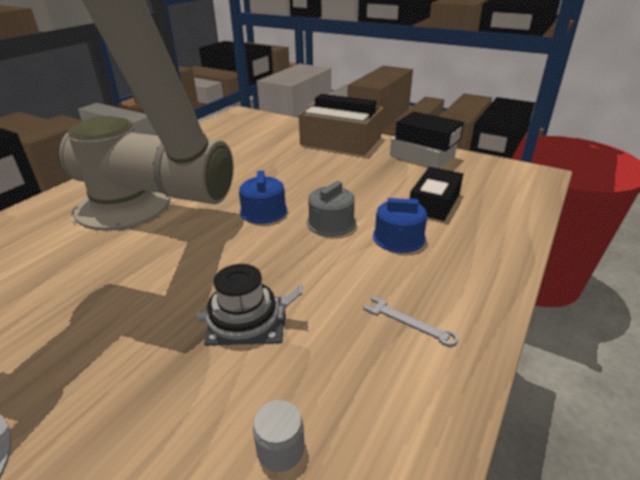

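View pics/top0.png

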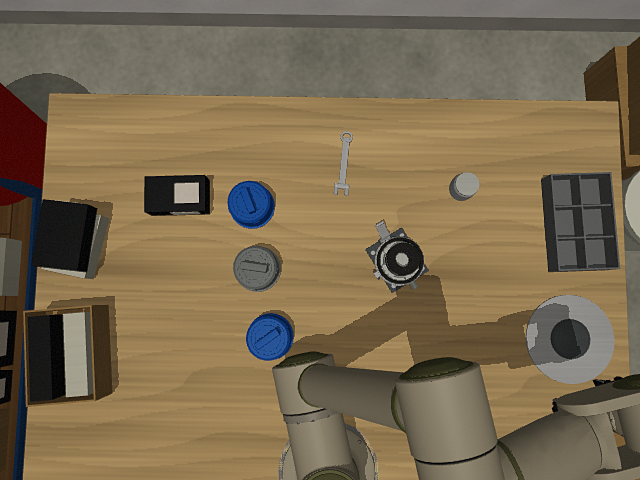

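Scene: grey inverted cup with a bar at (331,210), between two blue look-alikes at (262,198) and (400,225). Top: grey at (257,267), blue at (251,204) and (270,336). Housing with the element is at top (400,258), its latch pointing to (382,228). The grey cup fits the description (grey painted), so I confirm it in a crop.

```bash
cat > b.py <<'E'
from h import *
s=get("scene");t=get("top")
a=cv2.resize(s["color"][150:350,190:440],None,fx=2.4,fy=2.4,interpolation=3)[:, :400*2]
b=cv2.resize(t["color"][205:305,220:440],None,fx=2.7,fy=2.7,interpolation=3)
W=800;c=np.zeros((600,W,3),np.uint8)
a=cv2.resize(s["color"][165:265,230:440],(600,286));b=cv2.resize(t["color"][210:300,225:435],(700,300))
c[:286,:600]=a;c[290:590,:700]=b
cv2.imwrite("pics/crop1.png",c)
def T(n,ps,pt):
    p,e=tri(ray(s,ps),ray(t,pt));print(n,np.round(p,4),np.round(e,4))
T("grip",(333.5,190),(258,267.5));T("cover",(331.3,223.8),(256,267.5))
T("elem top",(237.5,277),(403,259));T("tab",(299,290),(381,224));T("hinge",(282.7,315.4),(384.6,236.7));T("tin",(281.3,449),(460.9,186))
print(s["orientation"],t["orientation"])
o=env.observe();print(o["tool_rot"],env.get_image("wrist")["orientation"])
E
python3 b.py
```

```text
grip [0.4961 0.1783 0.0903] [0.0053 0.0053]
cover [ 0.4941  0.1897 -0.0042] [0.0034 0.0034]
elem top [ 0.5157 -0.1682  0.0991] [0.0007 0.0007]
tab [ 0.6024 -0.119   0.0712] [0.0006 0.0006]
hinge [ 0.5775 -0.1352  0.0148] [0.0015 0.0015]
tin [ 0.7116 -0.3327  0.0072] [0.0028 0.0028]
[[ 0.8615331  -0.27545992  0.4264769 ]
 [ 0.50752496  0.48941778 -0.70914643]
 [-0.01338396  0.82740079  0.5614524 ]] [[ 0.01491709  0.99478366 -0.10091061]
 [-0.9998875   0.01468205 -0.00307153]
 [-0.00157393  0.10094507  0.99489076]]
[[ 9.03545818e-01  4.28491487e-01 -1.14201963e-06]
 [ 4.28491487e-01 -9.03545818e-01  1.89030629e-05]
 [ 7.06793449e-06 -1.75691292e-05 -1.00000000e+00]] [[ 0.42852091  0.85764106  0.28429149]
 [-0.90353129  0.40711164  0.13375846]
 [-0.00102163 -0.31418455  0.94936138]]
```

View pics/crop1.png

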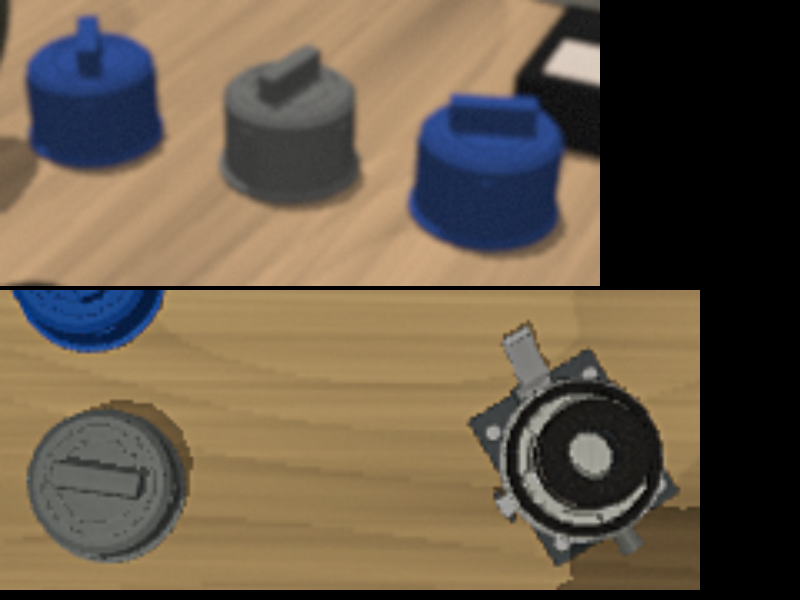

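The crop confirms it: the grey cup (crop 290,130 / 105,480) is the cover, its bar at roughly 80° in the world. I go over the housing first to measure the pan.

Request:
arm_command(deltas=[{"dx": 0.033, "dy": -0.015, "dz": -0.002}, {"dx": 0.033, "dy": -0.015, "dz": -0.002}, {"dx": 0.033, "dy": -0.015, "dz": -0.002}, {"dx": 0.033, "dy": -0.015, "dz": -0.002}, {"dx": 0.033, "dy": -0.015, "dz": -0.002}, {"dx": 0.033, "dy": -0.015, "dz": -0.002}, {"dx": 0.033, "dy": -0.015, "dz": -0.002}, {"dx": 0.033, "dy": -0.015, "dz": -0.002}, {"dx": 0.033, "dy": -0.015, "dz": -0.002}, {"dx": 0.033, "dy": -0.015, "dz": -0.002}, {"dx": 0.033, "dy": -0.015, "dz": -0.002}, {"dx": 0.033, "dy": -0.015, "dz": -0.002}])

```text
invalid input
```

Request:
arm_command(deltas=[{"dx": 0}, {"dx": 0}])

```text
invalid input
```

```bash
cat > c.py <<'E'
from h import *
o=env.observe();print(o["time_s"],np.round(o["position"],4))
im=get("wrist");cv2.imwrite("pics/w1.png",im["color"]);np.savez("w1.npz",**im)
for q in("housing","element","latch","treads","latch_tab","latch_hinge"):
    for r in env.tip_of(q,im)[:2]: print(" tip",q,np.round(r["location"],1),round(r["p"],2))
p0=np.array([.5157,-.1682,0])
for z in(.032,.053,.098): print(z,np.round(proj(im,p0+[0,0,z]),1))
E
python3 c.py
```

```text
3.0 [ 0.2356 -0.4969  0.2313]Traceback (most recent call last):
  File "c.py", line 5, in <module>
    for r in env.tip_of(q,im)[:2]: print(" tip",q,np.round(r["location"],1),round(r["p"],2))
             ~~~~~~~~~~^^^^^^
ValueError: it knows: carton, cover, element, grip_bar, housing, latch_hinge, latch_tab, lug, seal_top, seat, tin, treads, wrench
```

View pics/w1.png

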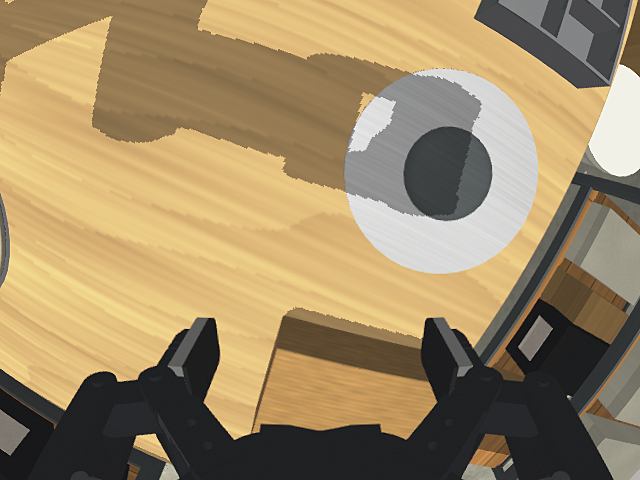

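The wrist view shows only the bench, a tray and the lamp-like disc, because the move was refused. I send full rows instead.

Request:
arm_command(deltas=[{"rx": 0, "ry": 0, "rz": 0, "dx": 0.033, "dy": -0.015, "dz": -0.002, "fingers": 0.085}, {"rx": 0, "ry": 0, "rz": 0, "dx": 0.033, "dy": -0.015, "dz": -0.002, "fingers": 0.085}, {"rx": 0, "ry": 0, "rz": 0, "dx": 0.033, "dy": -0.015, "dz": -0.002, "fingers": 0.085}, {"rx": 0, "ry": 0, "rz": 0, "dx": 0.033, "dy": -0.015, "dz": -0.002, "fingers": 0.085}, {"rx": 0, "ry": 0, "rz": 0, "dx": 0.033, "dy": -0.015, "dz": -0.002, "fingers": 0.085}, {"rx": 0, "ry": 0, "rz": 0, "dx": 0.033, "dy": -0.015, "dz": -0.002, "fingers": 0.085}, {"rx": 0, "ry": 0, "rz": 0, "dx": 0.033, "dy": -0.015, "dz": -0.002, "fingers": 0.085}, {"rx": 0, "ry": 0, "rz": 0, "dx": 0.033, "dy": -0.015, "dz": -0.002, "fingers": 0.085}, {"rx": 0, "ry": 0, "rz": 0, "dx": 0.033, "dy": -0.015, "dz": -0.002, "fingers": 0.085}, {"rx": 0, "ry": 0, "rz": 0, "dx": 0.033, "dy": -0.015, "dz": -0.002, "fingers": 0.085}, {"rx": 0, "ry": 0, "rz": 0, "dx": 0.033, "dy": -0.015, "dz": -0.002, "fingers": 0.085}, {"rx": 0, "ry": 0, "rz": 0, "dx": 0.033, "dy": -0.015, "dz": -0.002, "fingers": 0.085}])

```text
time_s: 4.35
position: [0.5172, -0.1633, 0.2555]
tool_rot: [[0.904, 0.429, 0.0], [0.429, -0.904, -0.0], [0.0, 0.0, -1.0]]
ft_force: [0.4, -0.7, 0.3]
grip_width: 0.0852
gripper_force: 0.0
```

```bash
sed -i 's/"latch","treads",/"seal_top","seat","treads",/; s/w1/w2/g' c.py; python3 c.py
```

```text
4.35 [ 0.5172 -0.1633  0.2555]
 tip housing [312.5 110.9] 0.18
 tip element [326.5 218.5] 0.92
 tip latch_tab [313.5 112.5] 0.82
 tip latch_hinge [318.5 150.3] 0.71
0.032 [324.9 213.9]
0.053 [325.1 218.8]
0.098 [325.8 231.3]
```

View pics/w2.png

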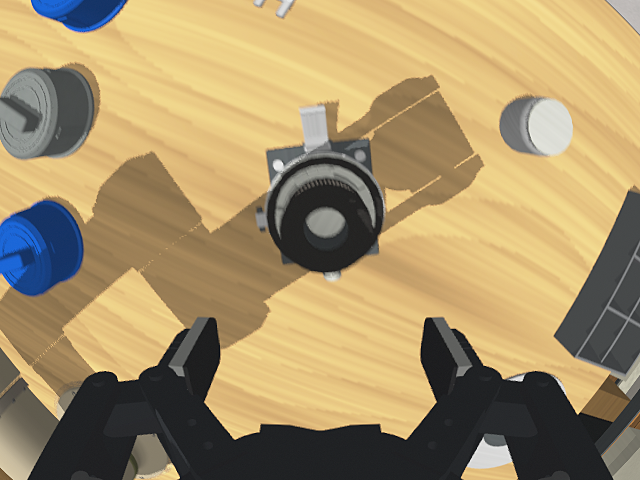

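The view shows the housing at (325,205), element top at (325,225), latch tab at (313,112) and hinge at (318,150). I lower the camera to see the treads better and to get a second view.

Request:
arm_command(deltas=[{"rx": 0, "ry": 0, "rz": 0, "dx": 0.005, "dy": 0, "dz": 0.03, "fingers": 0.085}, {"rx": 0, "ry": 0, "rz": 0, "dx": 0.005, "dy": 0, "dz": 0.03, "fingers": 0.085}, {"rx": 0, "ry": 0, "rz": 0, "dx": 0.0, "dy": 0, "dz": 0.03, "fingers": 0.085}, {"rx": 0, "ry": 0, "rz": 0, "dx": 0, "dy": 0, "dz": 0.0, "fingers": 0.085}])

```text
time_s: 5.15
position: [0.5235, -0.1602, 0.1621]
tool_rot: [[0.904, 0.427, -0.006], [0.427, -0.904, 0.004], [-0.004, -0.006, -1.0]]
ft_force: [-0.7, 0.4, 0.6]
grip_width: 0.085
gripper_force: 0.0
```

```bash
sed 's/w2/w3/g' c.py > c3.py; python3 c3.py
cat > d.py <<'E'
from h import *
out=np.zeros((600,800,3),np.uint8)
def ld(n):
    d=dict(np.load(n,allow_pickle=True));d["_n"]="wrist";return d
im=ld("w3.npz")
p0=np.array([.5157,-.1682,0])
# top-down rectified at z=.053, 4 px/mm, world x up, y left
N=600;z=.053
jj,ii=np.meshgrid(np.arange(N),np.arange(N));X=p0[0]+(300-ii)/4000;Y=p0[1]+(300-jj)/4000
K=im["camera_matrix"];R=im["orientation"]
c=np.stack([X,Y,np.full_like(X,z)],-1)-im["eye"];c=c@R
v0,v1,v2=c[...,0],-c[...,1],-c[...,2];n=np.hypot(v0,v1);t=np.arctan2(n,v2)/n
mx=(K[0,0]*v0*t+K[0,2]).astype(np.float32);my=(K[1,1]*v1*t+K[1,2]).astype(np.float32)
out[:,:600]=cv2.remap(im["color"],mx,my,cv2.INTER_CUBIC)
cv2.imwrite("pics/rect3.png",out)
a,b=ld("w2.npz"),ld("w3.npz")
E
python3 d.py
```

```text
5.15 [ 0.5235 -0.1602  0.1621]
 tip element [331.5 260.3] 0.72
 tip element [318.  162.5] 0.22
 tip latch_tab [311.  112.5] 0.59
 tip latch_hinge [319.2 163.5] 0.95
0.032 [327.5 248.8]
0.053 [327.8 258. ]
0.098 [328.8 283.1]
```

View pics/rect3.png

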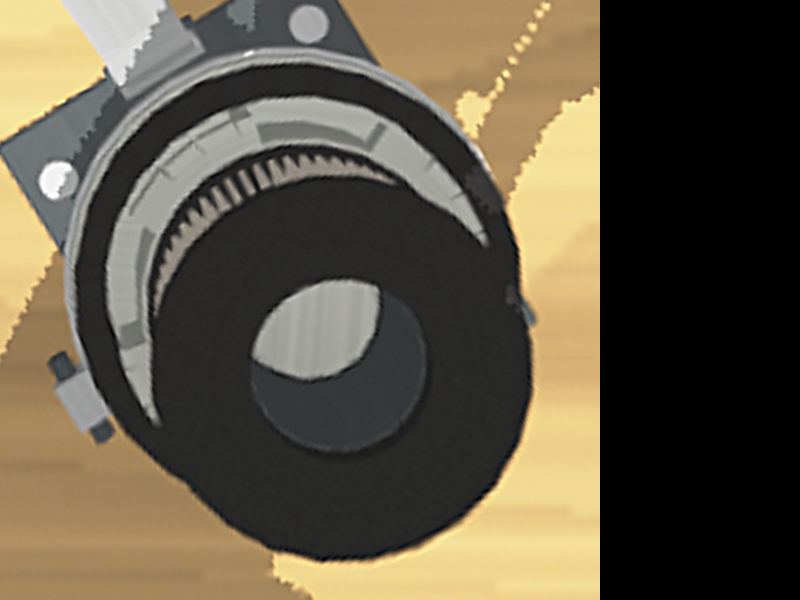

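The rectified view (z=53 mm plane, 4 px/mm) shows the tread ring centred near (297,290). One gap runs from about (243,115) to (380,130) and another from (143,232) to (128,345). I fit the centre and unwrap the ring to polar.

```bash
cat > e.py <<'E'
from h import *
from scipy.optimize import minimize
im=dict(np.load("w3.npz",allow_pickle=True));g=cv2.cvtColor(im["color"],6).astype(np.float32)
K=im["camera_matrix"];R=im["orientation"]
def samp(img,P):
    c=(P-im["eye"])@R;v0,v1,v2=c[...,0],-c[...,1],-c[...,2];n=np.hypot(v0,v1);t=np.arctan2(n,v2)/n
    return cv2.remap(img,(K[0,0]*v0*t+K[0,2]).astype(np.float32),(K[1,1]*v1*t+K[1,2]).astype(np.float32),1)
def pol(c,rs,az,z):
    r,a=np.meshgrid(rs,np.radians(az),indexing="ij")
    return np.stack([c[0]+r*np.cos(a),c[1]+r*np.sin(a),np.full_like(r,z)],-1)
az=np.arange(-35,95,1.)
def cost(c): 
    f=lambda lo,hi,z:samp(g,pol(c,np.linspace(lo,hi,8),az,z)).mean()
    return f(.0505,.0565,.0445)-.5*f(.046,.0495,.0445)
best=min(((cost((.5157+i/2000,-.1682+j/2000)),i/2,j/2) for i in range(-14,15) for j in range(-14,15)))
r=minimize(cost,[.5157+best[1]/1000,-.1682+best[2]/1000],method="Nelder-Mead",options=dict(initial_simplex=None,xatol=1e-5));c=r.x
print(best,np.round(c,4),r.fun)
azf=np.arange(-60,130,.25)
P=samp(im["color"],pol(c,np.linspace(.060,.038,220),azf,.053))
pic=np.full((440,760,3),255,np.uint8);pic[:220]=P[:, :760]
P2=samp(im["color"],pol(c,np.linspace(.060,.038,200),azf,.0445));pic[225:425]=P2[:, :760]
for a in range(-60,130,10): cv2.line(pic,((a+60)*4,0),((a+60)*4,8 if a%30 else 20),(0,0,255),1)
cv2.imwrite("pics/pol3.png",pic)
pr=samp(g,pol(c,np.linspace(.0445,.047,5),np.arange(-50,125,2.5),.053)).mean(0)
print([(a,int(v)) for a,v in zip(np.arange(-50,125,2.5),pr)])
E
python3 e.py
```

```text
(np.float32(-38.915), 0.0, -1.0) [ 0.5158 -0.1691] -39.11469650268555
[(np.float64(-50.0), 169), (np.float64(-47.5), 168), (np.float64(-45.0), 172), (np.float64(-42.5), 146), (np.float64(-40.0), 165), (np.float64(-37.5), 164), (np.float64(-35.0), 165), (np.float64(-32.5), 165), (np.float64(-30.0), 166), (np.float64(-27.5), 167), (np.float64(-25.0), 128), (np.float64(-22.5), 129), (np.float64(-20.0), 173), (np.float64(-17.5), 172), (np.float64(-15.0), 171), (np.float64(-12.5), 171), (np.float64(-10.0), 170), (np.float64(-7.5), 171), (np.float64(-5.0), 168), (np.float64(-2.5), 166), (np.float64(0.0), 160), (np.float64(2.5), 161), (np.float64(5.0), 161), (np.float64(7.5), 160), (np.float64(10.0), 155), (np.float64(12.5), 150), (np.float64(15.0), 154), (np.float64(17.5), 174), (np.float64(20.0), 171), (np.float64(22.5), 171), (np.float64(25.0), 172), (np.float64(27.5), 172), (np.float64(30.0), 172), (np.float64(32.5), 172), (np.float64(35.0), 156), (np.float64(37.5), 170), (np.float64(40.0), 170), (np.float64(42.5), 171), (np.float64(45.0), 171), (np.float64(47.5), 139), (np.float64(50.0), 165), (np.float64(52.5), 165), (np.float64(55.0), 164), (np.float64(57.5), 163), (np.float64(60.0), 164), (np.float64(62.5), 164), (np.float64(65.0), 165), (np.float64(67.5), 167), (np.float64(70.0), 165), (np.float64(72.5), 165), (np.float64(75.0), 166), (np.float64(77.5), 167), (np.float64(80.0), 165), (np.float64(82.5), 165), (np.float64(85.0), 164), (np.float64(87.5), 165), (np.float64(90.0), 162), (np.float64(92.5), 164), (np.float64(95.0), 162), (np.float64(97.5), 152), (np.float64(100.0), 122), (np.float64(102.5), 116), (np.float64(105.0), 122), (np.float64(107.5), 165), (np.float64(110.0), 162), (np.float64(112.5), 158), (np.float64(115.0), 163), (np.float64(117.5), 163), (np.float64(120.0), 159), (np.float64(122.5), 129)]
```

View pics/pol3.png

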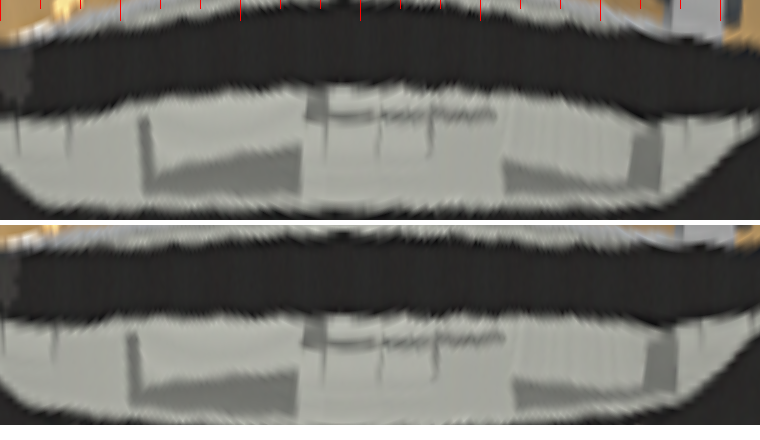

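The polar view (angle = −60 + col/4) shows gaps from −25.5° to 15.5° and from 65.5° to 105.5°, so gap middles are at −5° mod 90. The pan centre is about (0.5158, −0.1691). Next I look at the cover with the same tool yaw, so that camera bias cancels.

Request:
arm_command(deltas=[{"rx": 0, "ry": 0, "rz": 0, "dx": 0.01, "dy": -0.027, "dz": -0.005, "fingers": 0.085}, {"rx": 0, "ry": 0, "rz": 0, "dx": 0.01, "dy": -0.027, "dz": -0.005, "fingers": 0.085}, {"rx": 0, "ry": 0, "rz": 0, "dx": 0.01, "dy": -0.027, "dz": -0.005, "fingers": 0.085}, {"rx": 0, "ry": 0, "rz": 0, "dx": 0.01, "dy": -0.027, "dz": -0.005, "fingers": 0.085}, {"rx": 0, "ry": 0, "rz": 0, "dx": 0.01, "dy": -0.027, "dz": -0.005, "fingers": 0.085}, {"rx": 0, "ry": 0, "rz": 0, "dx": 0.01, "dy": -0.027, "dz": -0.005, "fingers": 0.085}, {"rx": 0, "ry": 0, "rz": 0, "dx": 0.01, "dy": -0.027, "dz": -0.005, "fingers": 0.085}, {"rx": 0, "ry": 0, "rz": 0, "dx": 0.01, "dy": -0.027, "dz": -0.005, "fingers": 0.085}, {"rx": 0, "ry": 0, "rz": 0, "dx": 0.01, "dy": -0.027, "dz": -0.005, "fingers": 0.085}, {"rx": 0, "ry": 0, "rz": 0, "dx": 0.01, "dy": -0.027, "dz": -0.005, "fingers": 0.085}, {"rx": 0, "ry": 0, "rz": 0, "dx": 0.01, "dy": -0.027, "dz": -0.005, "fingers": 0.085}, {"rx": 0, "ry": 0, "rz": 0, "dx": 0.01, "dy": -0.027, "dz": -0.005, "fingers": 0.085}])

```text
time_s: 6.75
position: [0.4948, 0.185, 0.2261]
tool_rot: [[0.904, 0.429, 0.001], [0.429, -0.904, 0.0], [0.001, 0.0, -1.0]]
ft_force: [0.4, -0.0, -0.4]
grip_width: 0.0851
gripper_force: 0.0
```

Request:
arm_command(deltas=[{"rx": 0, "ry": 0, "rz": 0, "dx": 0, "dy": 0, "dz": 0, "fingers": 0.085}, {"rx": 0, "ry": 0, "rz": 0, "dx": 0, "dy": 0, "dz": 0, "fingers": 0.085}])

```text
time_s: 6.95
position: [0.4949, 0.184, 0.2256]
tool_rot: [[0.903, 0.43, 0.001], [0.43, -0.903, -0.0], [0.001, 0.0, -1.0]]
ft_force: [-0.2, -0.2, 0.3]
grip_width: 0.085
gripper_force: 0.0
```

```bash
cat > f.py <<'E'
import sys
from h import *
n=sys.argv[1]
o=env.observe();print(o["time_s"],np.round(o["position"],4))
im=get("wrist");cv2.imwrite(f"pics/{n}.png",im["color"]);np.savez(n+".npz",**im)
for q in("grip_bar","cover"):
    for r in env.tip_of(q,im)[:3]: print(" tip",q,np.round(r["location"],1),round(r["p"],2),np.round(atz(im,r["location"],.084 if q!="cover" else 0),4))
    for r in env.look_for(q,im)[:3]: print(" box",q,np.round(r["box"],1),round(r["p"],2))
for z in(0,.072,.096): print(z,np.round(proj(im,[.4955,.182,z]),1))
E
python3 f.py w4
```

```text
6.95 [0.4949 0.184  0.2256]
 tip grip_bar [315.3 233.4] 0.61 [0.4922 0.188  0.084 ]
 tip grip_bar [384.7  40.8] 0.59 [0.6529 0.2061 0.084 ]
 tip grip_bar [279.7 397.3] 0.59 [0.3245 0.1485 0.084 ]
 box grip_bar [256.5 152.7 379.8 283.7] 0.77
 box grip_bar [311.3   2.9 445.5 116.9] 0.77
 box grip_bar [229.3 309.  331.2 422.6] 0.66
 tip cover [316.2 215.4] 0.68 [0.488  0.1862 0.    ]
 tip cover [284.1 352.2] 0.67 [0.3223 0.1503 0.    ]
 tip cover [372.5  57.8] 0.59 [0.6563 0.2053 0.    ]
 box cover [228.3 309.  335.3 423.8] 0.93
 box cover [313.4   0.  447.7 116.9] 0.8
 box cover [254.  155.6 375.7 283.9] 0.78
0 [323.1 210.6]
0.072 [323.8 229. ]
0.096 [324.1 237.2]
```

View pics/w4.png

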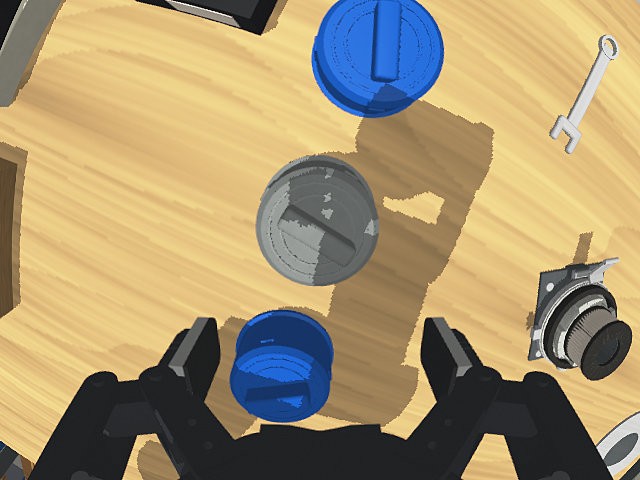

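The view shows the grey cover at (317,220) with its bar from (277,215) to (355,255), and the blue ones at (378,50) and (282,370). I turn the tool onto the bar's direction and measure again.

Request:
arm_command(deltas=[{"rx": 0, "ry": 0, "rz": -0.136, "dx": 0, "dy": 0, "dz": 0, "fingers": 0.085}, {"rx": 0, "ry": 0, "rz": -0.136, "dx": 0, "dy": 0, "dz": 0, "fingers": 0.085}, {"rx": 0, "ry": 0, "rz": -0.136, "dx": 0, "dy": 0, "dz": 0, "fingers": 0.085}, {"rx": 0, "ry": 0, "rz": -0.136, "dx": 0, "dy": 0, "dz": 0, "fingers": 0.085}, {"rx": 0, "ry": 0, "rz": -0.136, "dx": 0, "dy": 0, "dz": 0, "fingers": 0.085}, {"rx": 0, "ry": 0, "rz": -0.136, "dx": 0, "dy": 0, "dz": 0, "fingers": 0.085}, {"rx": 0, "ry": 0, "rz": -0.136, "dx": 0, "dy": 0, "dz": 0, "fingers": 0.085}, {"rx": 0, "ry": 0, "rz": 0, "dx": 0, "dy": 0, "dz": 0, "fingers": 0.085}, {"rx": 0, "ry": 0, "rz": 0, "dx": 0, "dy": 0, "dz": 0, "fingers": 0.085}])

```text
time_s: 8.1
position: [0.4951, 0.1835, 0.2253]
tool_rot: [[0.179, 0.984, -0.0], [0.984, -0.179, -0.0], [-0.0, -0.0, -1.0]]
ft_force: [0.2, 0.1, -0.7]
grip_width: 0.0851
gripper_force: 0.0
```

```bash
python3 f.py w5
cat > g.py <<'E'
from h import *
from scipy.optimize import least_squares
def circ(c,r,z):
    a=np.linspace(0,2*np.pi,120,endpoint=False);return np.stack([c[0]+r*np.cos(a),c[1]+r*np.sin(a),0*a+z],-1)
out=np.zeros((420,800,3),np.uint8)
for k,n in enumerate(("w4","w5")):
    im=dict(np.load(n+".npz",allow_pickle=True));im["_n"]="wrist"
    hsv=cv2.cvtColor(im["color"],cv2.COLOR_BGR2HSV)
    m=((hsv[...,1]<50)).astype(np.uint8);m=cv2.morphologyEx(m,cv2.MORPH_OPEN,np.ones((5,5)))
    N,L,st,ce=cv2.connectedComponentsWithStats(m)
    p=proj(im,[.4945,.184,.072]).astype(int);l=np.bincount(L[p[1]-20:p[1]+20,p[0]-20:p[0]+20].ravel());l[0]=0;l=l.argmax()
    hull=cv2.convexHull(np.argwhere(L==l)[:,::-1].astype(np.int32))
    M=np.zeros(m.shape,np.uint8);cv2.fillConvexPoly(M,hull,1);print(n,st[l])
    def res(c):
        pts=np.vstack([circ(c,.058,0),circ(c,.058,.005),circ(c,.053,.072)])
        h=cv2.convexHull(np.array([proj(im,q) for q in pts],np.float32))[:,0]
        # signed dist of data-hull points to model hull
        return [cv2.pointPolygonTest(h.reshape(-1,1,2),(float(x),float(y)),True) for x,y in HP]
    HP=cv2.approxPolyDP(hull,0.7,True)[:,0];HP=hull[:,0]
    r=least_squares(res,[.4945,.184],diff_step=1e-4,loss="soft_l1");c=r.x
    print(np.round(c,4),"rms px",np.sqrt(np.mean(np.square(res(c)))))
    # rectified at bar top
    jj,ii=np.meshgrid(np.arange(400),np.arange(400))
    P=np.stack([c[0]+(200-ii)/4000,c[1]+(200-jj)/4000,np.full(ii.shape,.096)],-1)
    cc=(P-im["eye"])@im["orientation"];K=im["camera_matrix"];v0,v1,v2=cc[...,0],-cc[...,1],-cc[...,2];nn=np.hypot(v0,v1);t=np.arctan2(nn,v2)/nn
    out[:400,k*400:k*400+400]=cv2.remap(im["color"],(K[0,0]*v0*t+K[0,2]).astype(np.float32),(K[1,1]*v1*t+K[1,2]).astype(np.float32),cv2.INTER_CUBIC)
cv2.imwrite("pics/bar.png",out)
E
python3 g.py
```

```text
8.1 [0.4951 0.1835 0.2253]
 tip grip_bar [147.1 298.3] 0.95 [0.3266 0.1531 0.084 ]
 tip grip_bar [503.7 179.1] 0.62 [0.6532 0.2045 0.084 ]
 tip grip_bar [317.2 228.7] 0.56 [0.4924 0.1886 0.084 ]
 box grip_bar [255.4 151.4 380.7 279.3] 0.74
 box grip_bar [372.5 406.2 416.  440.6] 0.71
 box grip_bar [414.3 114.  543.3 234.7] 0.64
 tip cover [314.2 208.7] 0.84 [0.4884 0.1877 0.    ]
 tip cover [173.6 269.2] 0.68 [0.3203 0.1504 0.    ]
 box cover [257.1 153.3 379.5 284.3] 0.81
 box cover [414.7 107.6 545.9 232.7] 0.7
 box cover [107.7 218.6 223.7 342.4] 0.64
0 [322.1 212.9]
0.072 [322.5 231.8]
0.096 [322.7 240.2]
w4 [  256   156   123   130 12633]
[0.4934 0.1879] rms px 1.7755792778894277
w5 [  256   152   124   131 12681]
[0.4927 0.188 ] rms px 1.76235470956367
```

View pics/bar.png

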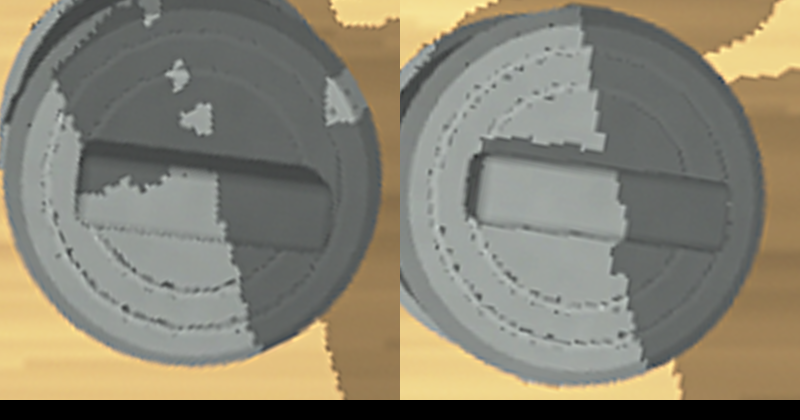

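The rectified bar edges slope 6.6°, so the cover's x is at about 83.3°. The two yaws agree on a centre of (0.493, 0.1875) within 0.8 mm. I align, descend and check before closing.

Request:
arm_command(deltas=[{"rx": 0, "ry": 0, "rz": -0.063, "dx": 0.0034, "dy": -0.0027, "dz": 0, "fingers": 0.085}, {"rx": 0, "ry": 0, "rz": 0, "dx": 0, "dy": 0, "dz": 0.035, "fingers": 0.07}, {"rx": 0, "ry": 0, "rz": 0, "dx": 0, "dy": 0, "dz": 0.035, "fingers": 0.06}, {"rx": 0, "ry": 0, "rz": 0, "dx": 0, "dy": 0, "dz": 0.035, "fingers": 0.05}, {"rx": 0, "ry": 0, "rz": 0, "dx": 0, "dy": 0, "dz": 0.02, "fingers": 0.05}, {"rx": 0, "ry": 0, "rz": 0, "dx": 0, "dy": 0, "dz": 0.015, "fingers": 0.05}, {"rx": 0, "ry": 0, "rz": 0, "dx": 0, "dy": 0, "dz": 0.007, "fingers": 0.05}, {"rx": 0, "ry": 0, "rz": 0, "dx": 0, "dy": 0, "dz": 0, "fingers": 0.05}, {"rx": 0, "ry": 0, "rz": 0, "dx": 0, "dy": 0, "dz": 0, "fingers": 0.05}])

```text
time_s: 9.25
position: [0.4933, 0.1877, 0.079]
tool_rot: [[0.113, 0.994, 0.001], [0.994, -0.113, 0.0], [0.0, 0.001, -1.0]]
ft_force: [-0.0, 0.0, -0.8]
grip_width: 0.05
gripper_force: 0.0
```

Request:
arm_command(deltas=[{"rx": 0, "ry": 0, "rz": 0, "dx": 0, "dy": 0, "dz": 0, "fingers": 0.03}, {"rx": 0, "ry": 0, "rz": 0, "dx": 0, "dy": 0, "dz": 0, "fingers": 0.02}, {"rx": 0, "ry": 0, "rz": 0, "dx": 0, "dy": 0, "dz": 0, "fingers": 0.01}, {"rx": 0, "ry": 0, "rz": 0, "dx": 0, "dy": 0, "dz": 0, "fingers": 0.0}, {"rx": 0, "ry": 0, "rz": 0, "dx": 0, "dy": 0, "dz": 0, "fingers": 0.0}, {"rx": 0, "ry": 0, "rz": 0, "dx": 0, "dy": 0, "dz": 0, "fingers": 0.0}], squeeze=90)

```text
time_s: 9.85
position: [0.4934, 0.1877, 0.0792]
tool_rot: [[0.113, 0.994, 0.002], [0.994, -0.113, 0.0], [0.0, 0.002, -1.0]]
ft_force: [0.4, -0.7, 6.8]
grip_width: 0.0152
gripper_force: 88.7
```

Request:
arm_command(deltas=[{"rx": 0, "ry": 0, "rz": 0, "dx": 0, "dy": 0, "dz": -0.01, "fingers": 0.0}, {"rx": 0, "ry": 0, "rz": 0, "dx": 0, "dy": 0, "dz": -0.02, "fingers": 0.0}, {"rx": 0, "ry": 0, "rz": 0, "dx": 0, "dy": 0, "dz": -0.03, "fingers": 0.0}, {"rx": 0, "ry": 0, "rz": 0, "dx": 0, "dy": 0, "dz": -0.04, "fingers": 0.0}, {"rx": 0, "ry": 0, "rz": 0, "dx": 0, "dy": 0, "dz": -0.03, "fingers": 0.0}, {"rx": 0, "ry": 0, "rz": 0, "dx": 0, "dy": 0, "dz": -0.01, "fingers": 0.0}, {"rx": 0, "ry": 0, "rz": 0, "dx": 0, "dy": 0, "dz": 0, "fingers": 0.0}])

```text
time_s: 10.55
position: [0.493, 0.1877, 0.2191]
tool_rot: [[0.113, 0.994, 0.002], [0.994, -0.113, 0.0], [0.0, 0.002, -1.0]]
ft_force: [0.2, 0.8, -2.0]
grip_width: 0.0161
gripper_force: 88.4
```

Request:
arm_command(deltas=[{"rx": 0, "ry": 0, "rz": 0, "dx": -0.018, "dy": 0.003, "dz": 0, "fingers": 0.0}, {"rx": 0, "ry": 0, "rz": 0, "dx": -0.036, "dy": 0.006, "dz": 0, "fingers": 0.0}, {"rx": 0, "ry": 0, "rz": 0, "dx": -0.036, "dy": 0.006, "dz": 0, "fingers": 0.0}, {"rx": 0, "ry": 0, "rz": 0, "dx": -0.036, "dy": 0.006, "dz": 0, "fingers": 0.0}, {"rx": 0, "ry": 0, "rz": 0, "dx": -0.036, "dy": 0.006, "dz": 0, "fingers": 0.0}, {"rx": 0, "ry": 0, "rz": 0, "dx": -0.036, "dy": 0.006, "dz": 0, "fingers": 0.0}, {"rx": 0, "ry": 0, "rz": 0, "dx": -0.036, "dy": 0.006, "dz": 0, "fingers": 0.0}, {"rx": 0, "ry": 0, "rz": 0, "dx": -0.036, "dy": 0.006, "dz": 0, "fingers": 0.0}, {"rx": 0, "ry": 0, "rz": 0, "dx": -0.036, "dy": 0.006, "dz": 0, "fingers": 0.0}, {"rx": 0, "ry": 0, "rz": 0, "dx": -0.03, "dy": 0.006, "dz": 0, "fingers": 0.0}, {"rx": 0, "ry": 0, "rz": 0, "dx": -0.0163, "dy": 0.0059, "dz": 0, "fingers": 0.0}, {"rx": 0, "ry": 0, "rz": -0.026, "dx": 0, "dy": 0, "dz": 0, "fingers": 0.0}])

```text
time_s: 11.75
position: [0.5156, -0.1708, 0.2166]
tool_rot: [[0.088, 0.996, -0.002], [0.996, -0.088, 0.001], [0.001, -0.002, -1.0]]
ft_force: [0.5, 0.4, -2.3]
grip_width: 0.0159
gripper_force: 88.3
```

Request:
arm_command(deltas=[{"rx": 0, "ry": 0, "rz": 0, "dx": 0, "dy": 0, "dz": 0, "fingers": 0}, {"rx": 0, "ry": 0, "rz": 0, "dx": 0, "dy": 0, "dz": 0, "fingers": 0}, {"rx": 0, "ry": 0, "rz": 0, "dx": 0, "dy": 0, "dz": 0, "fingers": 0}])

```text
time_s: 12.05
position: [0.5157, -0.1683, 0.2183]
tool_rot: [[0.086, 0.996, -0.0], [0.996, -0.086, 0.0], [0.0, -0.0, -1.0]]
ft_force: [-0.9, 0.2, -1.8]
grip_width: 0.0158
gripper_force: 88.3
```

```bash
cat > k.py <<'E'
from h import *
o=env.observe();print(o["time_s"],np.round(o["position"],4),np.round(o["ft_force"],2))
p=np.array(o["position"])
# silhouette of held cover in the wrist image: fit origin offset
im=get("wrist");np.savez("w6.npz",**im)
s=get("scene");t=get("top");np.savez("s6.npz",**s);np.savez("t6.npz",**t)
big=np.zeros((600,800,3),np.uint8)
big[:360,:480]=cv2.resize(im["color"],(480,360))
big[360:600,:320]=cv2.resize(s["color"][210:360,170:370],(320,240))
big[360:600,330:650]=cv2.resize(t["color"][180:300,320:480],(320,240))
for f,ims in(("scene",s),("top",t)):
    print(f,np.round(proj(ims,p-[0,0,.0792]),1),np.round(proj(ims,p+[0,0,.017]),1),np.round(proj(ims,[.5157,-.1693,.098]),1))
cv2.imwrite("pics/k6.png",big)
E
python3 k.py
```

```text
12.05 [ 0.5157 -0.1683  0.2183] [-0.9   0.22 -1.83]
scene [234.9 257.5] [227.1 205. ] [237.6 277.9]
top [405.9 257.9] [413.3 254.4] [403.6 259.3]
```

View pics/k6.png

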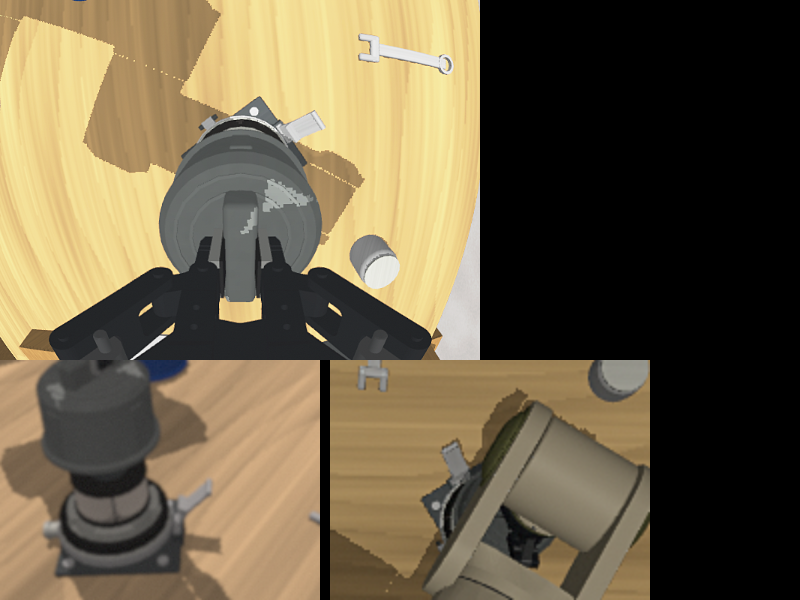

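The cover hangs level over the element (wrist 240,220; scene inset 95,420) and the latch is clear to the right. I lower it to just above the treads.

Request:
arm_command(deltas=[{"rx": 0, "ry": 0, "rz": 0, "dx": 0, "dy": 0, "dz": 0.01, "fingers": 0}, {"rx": 0, "ry": 0, "rz": 0, "dx": 0, "dy": 0, "dz": 0.015, "fingers": 0}, {"rx": 0, "ry": 0, "rz": 0, "dx": 0, "dy": 0, "dz": 0.015, "fingers": 0}, {"rx": 0, "ry": 0, "rz": 0, "dx": 0, "dy": 0, "dz": 0.015, "fingers": 0}, {"rx": 0, "ry": 0, "rz": 0, "dx": 0, "dy": 0, "dz": 0.015, "fingers": 0}, {"rx": 0, "ry": 0, "rz": 0, "dx": 0, "dy": 0, "dz": 0.01, "fingers": 0}, {"rx": 0, "ry": 0, "rz": 0, "dx": 0, "dy": 0, "dz": 0.004, "fingers": 0}, {"rx": 0, "ry": 0, "rz": 0, "dx": 0, "dy": 0, "dz": 0, "fingers": 0}, {"rx": 0, "ry": 0, "rz": 0, "dx": 0, "dy": 0, "dz": 0, "fingers": 0}, {"rx": 0, "ry": 0, "rz": 0, "dx": 0, "dy": 0, "dz": 0, "fingers": 0}])

```text
time_s: 13.2
position: [0.516, -0.1696, 0.1349]
tool_rot: [[0.087, 0.996, 0.001], [0.996, -0.087, -0.001], [-0.001, 0.001, -1.0]]
ft_force: [0.4, -0.4, -2.5]
grip_width: 0.0158
gripper_force: 88.3
```

Request:
arm_command(deltas=[{"rx": 0, "ry": 0, "rz": 0, "dx": 0, "dy": 0, "dz": 0.003, "fingers": 0}, {"rx": 0, "ry": 0, "rz": 0, "dx": 0, "dy": 0, "dz": 0.003, "fingers": 0}, {"rx": 0, "ry": 0, "rz": 0, "dx": 0, "dy": 0, "dz": 0.002, "fingers": 0}, {"rx": 0, "ry": 0, "rz": 0, "dx": 0, "dy": 0, "dz": 0.001, "fingers": 0}, {"rx": 0, "ry": 0, "rz": 0, "dx": 0, "dy": 0, "dz": 0, "fingers": 0}, {"rx": 0, "ry": 0, "rz": 0, "dx": 0, "dy": 0, "dz": 0, "fingers": 0}])

```text
time_s: 13.8
position: [0.5157, -0.1694, 0.1253]
tool_rot: [[0.087, 0.996, -0.0], [0.996, -0.087, 0.0], [0.0, -0.0, -1.0]]
ft_force: [0.1, 0.7, -2.1]
grip_width: 0.0159
gripper_force: 88.3
```

No contact at origin height 46 mm, so the lugs are in the gaps. I push on to about 34 mm.

Request:
arm_command(deltas=[{"rx": 0, "ry": 0, "rz": 0, "dx": 0, "dy": 0, "dz": 0.003, "fingers": 0}, {"rx": 0, "ry": 0, "rz": 0, "dx": 0, "dy": 0, "dz": 0.003, "fingers": 0}, {"rx": 0, "ry": 0, "rz": 0, "dx": 0, "dy": 0, "dz": 0.003, "fingers": 0}, {"rx": 0, "ry": 0, "rz": 0, "dx": 0, "dy": 0, "dz": 0.0025, "fingers": 0}, {"rx": 0, "ry": 0, "rz": 0, "dx": 0, "dy": 0, "dz": 0, "fingers": 0}, {"rx": 0, "ry": 0, "rz": 0, "dx": 0, "dy": 0, "dz": 0, "fingers": 0}])

```text
time_s: 14.4
position: [0.516, -0.1694, 0.1148]
tool_rot: [[0.087, 0.996, 0.002], [0.996, -0.087, -0.0], [-0.0, 0.002, -1.0]]
ft_force: [-1.4, 3.6, 9.1]
grip_width: 0.0157
gripper_force: 89.8
```

Request:
arm_command(deltas=[{"rx": 0, "ry": 0, "rz": 0, "dx": 0, "dy": 0, "dz": 0.0015, "fingers": 0}, {"rx": 0, "ry": 0, "rz": 0, "dx": 0, "dy": 0, "dz": 0.0005, "fingers": 0}, {"rx": 0, "ry": 0, "rz": 0, "dx": 0, "dy": 0, "dz": 0, "fingers": 0}, {"rx": 0, "ry": 0, "rz": 0, "dx": 0, "dy": 0, "dz": 0, "fingers": 0}])

```text
time_s: 14.8
position: [0.5161, -0.1695, 0.1135]
tool_rot: [[0.087, 0.996, 0.002], [0.996, -0.087, -0.001], [-0.001, 0.002, -1.0]]
ft_force: [-2.3, 4.7, 14.3]
grip_width: 0.0157
gripper_force: 90.5
```

Net push is about 16.6 N at origin height 34 mm, inside the window. I turn clockwise.

Request:
arm_command(deltas=[{"rx": 0, "ry": 0, "rz": 0.04, "dx": 0.0005, "dy": 0, "dz": 0, "fingers": 0}, {"rx": 0, "ry": 0, "rz": 0.08, "dx": 0, "dy": 0, "dz": 0, "fingers": 0}, {"rx": 0, "ry": 0, "rz": 0.08, "dx": 0, "dy": 0, "dz": 0, "fingers": 0}, {"rx": 0, "ry": 0, "rz": 0.04, "dx": 0, "dy": 0, "dz": 0, "fingers": 0}, {"rx": 0, "ry": 0, "rz": 0, "dx": 0, "dy": 0, "dz": 0, "fingers": 0}])

```text
time_s: 15.3
position: [0.5167, -0.1696, 0.1136]
tool_rot: [[0.321, 0.947, 0.003], [0.947, -0.321, -0.002], [-0.001, 0.004, -1.0]]
ft_force: [-0.4, 1.4, 12.7]
grip_width: 0.0157
gripper_force: 90.3
```

```bash
cat > o.py <<'E'
from h import *
o=env.observe();R=np.array(o["tool_rot"])
print(o["time_s"],np.round(o["position"],4),"F",np.round(o["ft_force"],1),"T",np.round(o["wrist_torque"],2),"yaw",np.round(np.degrees(np.arctan2(R[1,0],R[0,0])),2),"grip",o["grip_width"],np.round(o["q"],1))
E
python3 o.py
```

```text
15.3 [ 0.5167 -0.1696  0.1136] F [-0.4  1.4 12.7] T [0.36 0.27 0.33] yaw 71.25 grip 0.0156719076140654 [-30.6  27.7  85.9  -0.   66.2 -11.9]
```

Request:
arm_command(deltas=[{"rx": 0, "ry": 0, "rz": 0.06, "dx": 0, "dy": 0, "dz": 0.0005, "fingers": 0}, {"rx": 0, "ry": 0, "rz": 0.08, "dx": 0, "dy": 0, "dz": 0, "fingers": 0}, {"rx": 0, "ry": 0, "rz": 0.08, "dx": 0, "dy": 0, "dz": 0, "fingers": 0}, {"rx": 0, "ry": 0, "rz": 0.06, "dx": 0, "dy": 0, "dz": 0, "fingers": 0}, {"rx": 0, "ry": 0, "rz": 0, "dx": 0, "dy": 0, "dz": 0, "fingers": 0}])

```text
time_s: 15.8
position: [0.5168, -0.1694, 0.1132]
tool_rot: [[0.571, 0.821, 0.004], [0.821, -0.571, -0.002], [0.0, 0.004, -1.0]]
ft_force: [-0.2, 1.8, 13.6]
grip_width: 0.0158
gripper_force: 90.4
```

```bash
python3 o.py
```

```text
15.8 [ 0.5168 -0.1694  0.1132] F [-0.2  1.8 13.6] T [0.51 0.24 0.23] yaw 55.17 grip 0.01584599765007378 [-30.6  27.7  85.9   0.   66.1   4.2]
```

Request:
arm_command(deltas=[{"rx": 0, "ry": 0, "rz": 0.06, "dx": 0, "dy": 0, "dz": 0, "fingers": 0}, {"rx": 0, "ry": 0, "rz": 0.08, "dx": 0, "dy": 0, "dz": 0, "fingers": 0}, {"rx": 0, "ry": 0, "rz": 0.08, "dx": 0, "dy": 0, "dz": 0, "fingers": 0}, {"rx": 0, "ry": 0, "rz": 0.08, "dx": 0, "dy": 0, "dz": 0, "fingers": 0}, {"rx": 0, "ry": 0, "rz": 0.05, "dx": 0, "dy": 0, "dz": 0, "fingers": 0}, {"rx": 0, "ry": 0, "rz": 0.02, "dx": 0, "dy": 0, "dz": 0, "fingers": 0}, {"rx": 0, "ry": 0, "rz": 0, "dx": 0, "dy": 0, "dz": 0, "fingers": 0}])

```text
time_s: 16.5
position: [0.517, -0.1695, 0.1132]
tool_rot: [[0.829, 0.56, 0.004], [0.56, -0.829, -0.002], [0.002, 0.004, -1.0]]
ft_force: [1.0, 2.1, 13.7]
grip_width: 0.0156
gripper_force: 90.4
```

```bash
python3 o.py
```

```text
16.5 [ 0.517  -0.1695  0.1132] F [ 1.   2.1 13.7] T [0.51 0.03 0.32] yaw 34.04 grip 0.015551170789383943 [-30.6  27.7  85.9   0.   66.1  25.3]
```

Request:
arm_command(deltas=[{"rx": 0, "ry": 0, "rz": 0.02, "dx": 0, "dy": 0, "dz": 0, "fingers": 0}, {"rx": 0, "ry": 0, "rz": 0.02, "dx": 0, "dy": 0, "dz": 0, "fingers": 0}, {"rx": 0, "ry": 0, "rz": 0, "dx": 0, "dy": 0, "dz": 0, "fingers": 0}])

```text
time_s: 16.8
position: [0.5173, -0.1694, 0.1133]
tool_rot: [[0.85, 0.527, 0.005], [0.527, -0.85, -0.002], [0.003, 0.005, -1.0]]
ft_force: [3.5, 2.3, 11.9]
grip_width: 0.0156
gripper_force: 90.4
```

```bash
python3 o.py
```

```text
16.8 [ 0.5173 -0.1694  0.1133] F [ 3.5  2.3 11.9] T [ 0.59 -0.3   0.69] yaw 31.79 grip 0.01561104789589052 [-30.6  27.7  85.9   0.   66.1  27.6]
```

Torque has doubled at 53°, so the cover is at the stop. I let the seal lift it into the notches and check.

Request:
arm_command(deltas=[{"rx": 0, "ry": 0, "rz": 0.01, "dx": 0, "dy": 0, "dz": -0.0015, "fingers": 0}, {"rx": 0, "ry": 0, "rz": 0, "dx": 0, "dy": 0, "dz": -0.0015, "fingers": 0}, {"rx": 0, "ry": 0, "rz": 0, "dx": 0, "dy": 0, "dz": -0.0015, "fingers": 0}, {"rx": 0, "ry": 0, "rz": 0, "dx": 0, "dy": 0, "dz": 0, "fingers": 0}, {"rx": 0, "ry": 0, "rz": 0, "dx": 0, "dy": 0, "dz": 0, "fingers": 0}])

```text
time_s: 17.3
position: [0.5175, -0.1693, 0.117]
tool_rot: [[0.855, 0.519, 0.005], [0.519, -0.855, -0.002], [0.003, 0.004, -1.0]]
ft_force: [6.4, 1.9, 6.0]
grip_width: 0.0157
gripper_force: 89.4
```

```bash
python3 o.py
```

```text
17.3 [ 0.5175 -0.1693  0.117 ] F [6.4 1.9 6. ] T [ 0.46 -0.83  0.69] yaw 31.25 grip 0.01574619393062601 [-30.6  27.5  85.6   0.1  66.6  28.1]
```

Request:
arm_command(deltas=[{"rx": 0, "ry": 0, "rz": 0, "dx": 0, "dy": 0, "dz": -0.001, "fingers": 0}, {"rx": 0, "ry": 0, "rz": 0, "dx": 0, "dy": 0, "dz": -0.001, "fingers": 0}, {"rx": 0, "ry": 0, "rz": 0, "dx": 0, "dy": 0, "dz": 0, "fingers": 0}, {"rx": 0, "ry": 0, "rz": 0, "dx": 0, "dy": 0, "dz": 0, "fingers": 0}])

```text
time_s: 17.7
position: [0.5175, -0.1693, 0.1177]
tool_rot: [[0.855, 0.519, 0.004], [0.519, -0.855, -0.001], [0.003, 0.003, -1.0]]
ft_force: [9.7, 0.4, -6.4]
grip_width: 0.0156
gripper_force: 89.3
```

```bash
python3 o.py
```

```text
17.7 [ 0.5175 -0.1693  0.1177] F [ 9.7  0.4 -6.4] T [ 0.15 -1.53  0.69] yaw 31.23 grip 0.015620652873981107 [-30.6  27.4  85.5   0.1  66.8  28.1]
```

Over 0.7 mm of lift the force swung from +6 to −6.4 N, so the lugs are in their notches. I relieve the load, release and rise.

Request:
arm_command(deltas=[{"rx": 0, "ry": 0, "rz": -0.008, "dx": 0.0005, "dy": 0.0003, "dz": 0.0006, "fingers": 0.0}, {"rx": 0, "ry": 0, "rz": 0, "dx": 0, "dy": 0, "dz": 0, "fingers": 0.0}, {"rx": 0, "ry": 0, "rz": 0, "dx": 0, "dy": 0, "dz": 0, "fingers": 0.02}, {"rx": 0, "ry": 0, "rz": 0, "dx": 0, "dy": 0, "dz": 0, "fingers": 0.03}, {"rx": 0, "ry": 0, "rz": 0, "dx": 0, "dy": 0, "dz": 0, "fingers": 0.045}, {"rx": 0, "ry": 0, "rz": 0, "dx": 0, "dy": 0, "dz": 0, "fingers": 0.055}, {"rx": 0, "ry": 0, "rz": 0, "dx": 0, "dy": 0, "dz": -0.01, "fingers": 0.055}, {"rx": 0, "ry": 0, "rz": 0, "dx": 0, "dy": 0, "dz": -0.03, "fingers": 0.055}, {"rx": 0, "ry": 0, "rz": 0, "dx": 0, "dy": 0, "dz": -0.04, "fingers": 0.055}, {"rx": 0, "ry": 0, "rz": 0, "dx": 0, "dy": 0, "dz": -0.02, "fingers": 0.03}, {"rx": 0, "ry": 0, "rz": 0, "dx": 0, "dy": 0, "dz": 0, "fingers": 0.0}, {"rx": 0, "ry": 0, "rz": 0, "dx": 0, "dy": 0, "dz": 0, "fingers": 0.0}])

```text
time_s: 18.9
position: [0.5161, -0.1689, 0.2173]
tool_rot: [[0.852, 0.524, 0.0], [0.524, -0.852, -0.0], [0.0, 0.0, -1.0]]
ft_force: [-0.3, 0.2, -0.5]
grip_width: 0.012
gripper_force: 0.0
```

```bash
cat > l.py <<'E'
from h import *
im={n:get(n) for n in("scene","top","wrist")}
R={}
for q in("latch_tab","latch_hinge","grip_bar","wrench"):
    for n in im:
        for r in env.tip_of(q,im[n])[:3]:
            print(q,n,np.round(r["location"],1),round(r["p"],2))
w=[dict(np.load(f"w{i}.npz",allow_pickle=True)) for i in(2,3)]
for x in w:x["_n"]="wrist"
c=np.array([.5157,-.1694,0])
for n,a,b in(("tab",(313.5,112.5),(311,112.5)),("hinge",(318.5,150.3),(319.2,163.5))):
    p,e=tri(ray(w[0],a),ray(w[1],b));d=p-c;print(n,np.round(p,4),np.round(e,4),"r",np.hypot(*d[:2]).round(4),"az",np.degrees(np.arctan2(d[1],d[0])).round(1))
for n in("scene","wrist"): print(n,"expected bar",np.round(proj(im[n],[.5157,-.1694,.1225]),1),"bar top",np.round(proj(im[n],[.5157,-.1694,.1345]),1))
E
python3 l.py
```

```text
latch_tab scene [299.9 289.2] 0.6
latch_tab top [382.4 224.4] 0.5
latch_tab wrist [319.2 100.6] 0.59
latch_tab wrist [538.7 148.4] 0.23
latch_hinge scene [284.5 313.2] 0.75
latch_hinge top [385.3 236.7] 0.73
latch_hinge wrist [321.7 145. ] 0.92
grip_bar scene [235.1 267.3] 0.93
grip_bar scene [401.  202.7] 0.73
grip_bar scene [258.7 179.2] 0.65
grip_bar top [248.3 196.8] 0.91
grip_bar top [401.8 260.8] 0.75
grip_bar top [265.9 334.6] 0.68
grip_bar wrist [322.1 251. ] 0.73
wrench top [341.  161.6] 0.61
tab [ 0.6026 -0.1146  0.0534] [0.001 0.001] r 0.1027 az 32.2
hinge [ 0.569  -0.1356 -0.0073] [0. 0.] r 0.0632 az 32.4
scene expected bar [235.8 266.1] bar top [234.9 260.2]
wrist expected bar [322.7 252.4] bar top [322.8 258.4]
```

The bar shows where it should at seat height (scene 235,267; wrist 322,251). The tool's x axis already points along the latch azimuth (about 31.5°). I go outside the tab and down with shut fingers.

Request:
arm_command(deltas=[{"rx": 0, "ry": 0, "rz": 0, "dx": 0.03, "dy": 0, "dz": 0, "fingers": 0}, {"rx": 0, "ry": 0, "rz": 0, "dx": 0.04, "dy": 0, "dz": 0, "fingers": 0}, {"rx": 0, "ry": 0, "rz": 0, "dx": 0.04, "dy": 0, "dz": 0, "fingers": 0}, {"rx": 0, "ry": 0, "rz": 0, "dx": 0.022, "dy": 0, "dz": 0, "fingers": 0}, {"rx": 0, "ry": 0, "rz": 0, "dx": 0, "dy": 0, "dz": 0.03, "fingers": 0}, {"rx": 0, "ry": 0, "rz": 0, "dx": 0, "dy": 0, "dz": 0.04, "fingers": 0}, {"rx": 0, "ry": 0, "rz": 0, "dx": 0, "dy": 0, "dz": 0.04, "fingers": 0}, {"rx": 0, "ry": 0, "rz": 0, "dx": 0, "dy": 0, "dz": 0.03, "fingers": 0}, {"rx": 0, "ry": 0, "rz": 0, "dx": 0, "dy": 0, "dz": 0.013, "fingers": 0}, {"rx": 0, "ry": 0, "rz": 0, "dx": 0, "dy": 0, "dz": 0, "fingers": 0}])

```text
time_s: 20.65
position: [0.6282, -0.0997, 0.0629]
tool_rot: [[0.852, 0.524, -0.003], [0.524, -0.852, 0.001], [-0.002, -0.002, -1.0]]
ft_force: [0.8, 0.6, -0.2]
grip_width: -0.0002
gripper_force: 0.0
```

Request:
arm_command(deltas=[{"rx": 0, "ry": 0, "rz": 0, "dx": -0.008, "dy": 0, "dz": 0, "fingers": 0}, {"rx": 0, "ry": 0, "rz": 0, "dx": -0.008, "dy": 0, "dz": 0, "fingers": 0}, {"rx": 0, "ry": 0, "rz": 0, "dx": -0.006, "dy": 0, "dz": 0, "fingers": 0}, {"rx": 0, "ry": 0, "rz": 0, "dx": -0.006, "dy": 0, "dz": 0, "fingers": 0}, {"rx": 0, "ry": 0, "rz": 0, "dx": -0.006, "dy": 0, "dz": 0, "fingers": 0}, {"rx": 0, "ry": 0, "rz": 0, "dx": -0.004, "dy": 0, "dz": 0, "fingers": 0}, {"rx": 0, "ry": 0, "rz": 0, "dx": 0, "dy": 0, "dz": 0, "fingers": 0}])

```text
time_s: 21.35
position: [0.5958, -0.12, 0.0642]
tool_rot: [[0.852, 0.524, -0.001], [0.524, -0.852, 0.0], [-0.001, -0.0, -1.0]]
ft_force: [-0.3, 0.4, -0.6]
grip_width: 0.0004
gripper_force: 0.0
```

Request:
arm_command(deltas=[{"rx": 0, "ry": 0, "rz": 0, "dx": -0.003, "dy": 0, "dz": 0, "fingers": 0}, {"rx": 0, "ry": 0, "rz": 0, "dx": -0.003, "dy": 0, "dz": 0, "fingers": 0}, {"rx": 0, "ry": 0, "rz": 0, "dx": -0.002, "dy": 0, "dz": 0, "fingers": 0}, {"rx": 0, "ry": 0, "rz": 0, "dx": 0, "dy": 0, "dz": 0, "fingers": 0}])

```text
time_s: 21.75
position: [0.5912, -0.123, 0.0644]
tool_rot: [[0.852, 0.524, 0.005], [0.524, -0.852, 0.001], [0.005, 0.001, -1.0]]
ft_force: [9.4, 5.8, -3.4]
grip_width: -0.0
gripper_force: 5.6
```

```bash
python3 o.py
cat > m.py <<'E'
from h import *
for n in("scene","top","wrist"):
    im=get(n)
    for q in("latch_tab","latch_hinge"):
        for r in env.tip_of(q,im)[:2]: print(n,q,np.round(r["location"],1),round(r["p"],2))
    a=np.radians(31)
    for t in(0,.1,.2,.45):
        rr=.066+.063*np.sin(t+.137);z=.018+.063*np.cos(t+.137)
        print("  pred tab",t,np.round(proj(im,[.5157+rr*np.cos(a),-.1694+rr*np.sin(a),z]),1))
E
python3 m.py
```

```text
21.75 [ 0.5912 -0.123   0.0644] F [ 9.4  5.8 -3.4] T [ 0.99 -1.49 -0.02] yaw 31.61 grip -1.047233868645685e-05 [-23.   36.2  78.9   0.2  64.8  35.3]
scene latch_tab [282.6 283.1] 0.51
scene latch_hinge [283.7 310.7] 0.77
  pred tab 0 [283.7 285.4]
  pred tab 0.1 [287.5 285.9]
  pred tab 0.2 [291.2 286.6]
  pred tab 0.45 [299.8 289.7]
top latch_tab [397.5 261.8] 0.71
top latch_tab [460.3 190.4] 0.59
  pred tab 0 [386.5 233.1]
  pred tab 0.1 [385.1 231. ]
  pred tab 0.2 [383.8 228.9]
  pred tab 0.45 [380.5 224.3]
wrist latch_hinge [322.  314.4] 0.62
  pred tab 0 [324.5 367.1]
  pred tab 0.1 [324.7 353.5]
  pred tab 0.2 [324.9 339. ]
  pred tab 0.45 [325.3 301.1]
```

11 N against the stop, and the tab at scene (283,283) matches the closed position (284,285). I retreat outward and up, then verify.

Request:
arm_command(deltas=[{"rx": 0, "ry": 0, "rz": 0, "dx": 0.005, "dy": 0, "dz": 0, "fingers": 0}, {"rx": 0, "ry": 0, "rz": 0, "dx": 0.02, "dy": 0, "dz": 0, "fingers": 0}, {"rx": 0, "ry": 0, "rz": 0, "dx": 0.02, "dy": 0, "dz": 0, "fingers": 0}, {"rx": 0, "ry": 0, "rz": 0, "dx": 0, "dy": 0, "dz": -0.04, "fingers": 0}, {"rx": 0, "ry": 0, "rz": 0, "dx": 0, "dy": 0, "dz": -0.045, "fingers": 0}, {"rx": 0, "ry": 0, "rz": 0, "dx": 0, "dy": 0, "dz": -0.045, "fingers": 0}, {"rx": 0, "ry": 0, "rz": 0, "dx": 0, "dy": 0, "dz": -0.02, "fingers": 0}, {"rx": 0, "ry": 0, "rz": 0, "dx": 0, "dy": 0, "dz": 0, "fingers": 0}, {"rx": 0, "ry": 0, "rz": 0, "dx": 0, "dy": 0, "dz": 0, "fingers": 0}])

```text
time_s: 23.1
position: [0.6274, -0.1003, 0.2134]
tool_rot: [[0.852, 0.524, -0.001], [0.524, -0.852, 0.0], [-0.001, -0.001, -1.0]]
ft_force: [1.1, -0.3, -0.1]
grip_width: -0.0001
gripper_force: 0.0
```

```bash
python3 o.py; python3 m.py; python3 l.py | grep -E "grip|expected"
```

```text
23.1 [ 0.6274 -0.1003  0.2134] F [ 1.1 -0.3 -0.1] T [-0.03  0.01 -0.01] yaw 31.61 grip -5.5127630410406503e-05 [-19.7  31.3  61.2  -0.   87.6  38.7]
scene latch_tab [283.9 282.9] 0.74
scene latch_hinge [283.9 315.1] 0.85
  pred tab 0 [283.7 285.4]
  pred tab 0.1 [287.5 285.9]
  pred tab 0.2 [291.2 286.6]
  pred tab 0.45 [299.8 289.7]
  pred tab 0 [386.5 233.1]
  pred tab 0.1 [385.1 231. ]
  pred tab 0.2 [383.8 228.9]
  pred tab 0.45 [380.5 224.3]
wrist latch_tab [320.6 300.9] 0.97
wrist latch_tab [528.  263.5] 0.69
wrist latch_hinge [323.6 280.3] 0.74
  pred tab 0 [322.8 301.8]
  pred tab 0.1 [322.9 294.5]
  pred tab 0.2 [323.  286.9]
  pred tab 0.45 [323.2 267.9]
grip_bar scene [402.1 198.3] 0.85
grip_bar scene [259.3 179.3] 0.75
grip_bar scene [236.5 264.3] 0.64
grip_bar top [402.7 260.1] 0.98
grip_bar top [247.5 199.3] 0.82
grip_bar wrist [320.8 404. ] 0.91
grip_bar wrist [  9.9 342.8] 0.87
grip_bar wrist [41.5 46.3] 0.8
scene expected bar [235.8 266.1] bar top [234.9 260.2]
wrist expected bar [321.5 403.5] bar top [321.5 413.2]
```

The latch reads closed in both views (wrist 300.9 against 301.8 predicted) and the cover is at seat height. I hand in.

```bash
python3 -c "
from rig import env
print(env.close_job())"
```

```text
the job is handed in; nothing more can be done
None
```

The grey cover is snapped home in the bayonet over the element and let go, the latch is closed over its rim, and the job was handed in at about 23 s with no verdict returned; I did not check the element's position under the cover or re-measure the tin, carton and wrench, though the arm stayed clear of all three.

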